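# Set the stop bar and hold a board holder in the corner of a soldering jig

### The job

Lay the steel stop bar into the slots of the two black supports on the grey jig, seated in both and roughly centred between them, and let go of it. Then bring the circuit-board holder, flat down on the jig plate, snugly into the corner made by the bar and the orange fence, and finish while still holding it there with the fingers, pressed firmly against both bar and fence at once and square to them, ready for soldering. Leave the screwdriver, iron stand, tin tray and solder pump where they are.

Things in the scene. Friction and masses are not known exactly. Their poses are not given: they have to be found in the camera images.
- jig: Fixed grey plate, 200 (x) by 220 (y) by 8 mm, on the table; place and yaw vary. Origin: centre of its underside, so its top is at z = 8 mm. On its +x half stand two black supports, 30 mm high overall, spanning x = 45 to 85 mm and |y| = 62 to 78 mm in the jig's frame, one at +y and one at -y, with nothing between them. It carries the orange fence on its +y side.
- slots (a point): Point midway between the two supports (jig frame x 65, y 0, z 12 mm), axes as the jig's, level with the slot floors. Each support has an open-topped slot along y, 20 mm wide in x, walls to 10 mm above its floor, then lips flaring to a 32 mm wide mouth 18 mm above it. The seated bar's origin lies here, its long axis along y, with 2 mm of play to either side in x.
- fence: Fixed orange bar on the jig plate, moving with the jig: 78 (x) by 10 (y) by 16 mm, parallel to the jig's x axis. Origin: centre of its underside, at x 9, y 55, z 8 mm in the jig's frame. Its stop face is the one towards -y, at y = 50 mm in the jig's frame. Its top is at z = 24 mm.
- corner (a point): The corner, on the plate's top face (jig frame x 59, y 50, z 8 mm), axes as the jig's: where the fence's stop face meets the near face of the seated bar once the bar is pushed back against its far (+x) slot walls, as it is when the holder presses on it. The holder comes from -x and -y; home, its origin is 40 mm in -x and 32 mm in -y from this point, its axes parallel to the jig's.
- stop_bar: Loose square steel bar, 180 mm long (own y axis), 16 mm wide (x), 16 mm high (z), about 0.3 kg. Origin: centre of its underside. It starts flat on the table to the left or right of the jig, roughly pointing away from the robot (its y axis within 20 degrees of the world's x, either way round). Seated in the slots its top is at z = 28 mm.
- holder: Loose board holder, 0.5 kg: aluminium block 80 (x) by 64 (y) by 20 mm, green board on top, and at its centre a fixed black heat sink to grip: 36 (x) by 24 (y), 22 to 52 mm above the underside. Other parts lie near the x ends, under 11 mm tall. Origin: centre of the underside. Starts flat on the jig plate, 5 to 8 cm off the corner in x, up to 6 in y, turned up to 17 degrees, +x end to the supports.
- screwdriver: Loose screwdriver with a red handle, 190 mm long, along its own x axis, lying on the other side of the jig from the stop bar. Leave alone.
- iron_stand: Loose black soldering-iron stand with yellow sponge and wire coil, 160 by 75 mm, about 110 mm tall. Origin: centre of its underside. Leave alone.
- tin_tray: Loose steel tray, 100 by 130 by 25 mm. Origin: centre of its underside. Leave alone.
- solder_pump: Loose blue solder pump, 165 mm long along its own x axis, 22 mm thick. Leave alone.

How it is judged (in metres and radians):
On the way:
1. The stop bar lies seated in the slots of both supports, let go of and at rest (x of stop_bar in the frame of jig between 0.06 and 0.07 m and y of stop_bar in the frame of jig between -0.015 and 0.015 m and z of stop_bar in the frame of jig between 0.008 and 0.0145 m and angle between the y axis of stop_bar and the y axis of jig, either way round below 0.05 rad and angle between stop_bar's own z axis and vertical below 0.06 rad and contact force between the fingers and stop_bar below 0.1 N and linear speed of stop_bar below 0.02 m/s), for 0.3 s.
At the end, for the whole second after the job is handed in: Bar untouched and seated in both slots, centred within 15 mm, in line within 3 degrees; holder flat on the jig plate (1.8 mm, 2.5 degrees), square to the jig within 2.5 degrees, at rest, fingers on it, pressed with over 1.5 N against the bar and over 1.5 N against the fence (x of stop_bar in the frame of jig between 0.06 and 0.07 m and y of stop_bar in the frame of jig between -0.015 and 0.015 m and z of stop_bar in the frame of jig between 0.008 and 0.0145 m and angle between the y axis of stop_bar and the y axis of jig, either way round below 0.05 rad and angle between stop_bar's own z axis and vertical below 0.06 rad and x of holder in the frame of jig between 0.011 and 0.025 m and y of holder in the frame of jig between 0.013 and 0.022 m and z of holder in the frame of jig between 0.0062 and 0.0098 m and angle between the x axis of holder and the x axis of jig, either way round below 0.045 rad and angle between holder's own z axis and vertical below 0.045 rad and contact force between holder and stop_bar above 1.5 N and contact force between holder and fence above 1.5 N and contact force between the fingers and holder above 1 N and linear speed of holder below 0.01 m/s and contact force between the arm and stop_bar below 0.5 N); the arm keeps its last pose, push and grip.
It fails at once if A bystander (screwdriver, iron stand, tin tray, solder pump) is moved more than 25 mm (distance of any of screwdriver, iron_stand, tin_tray, solder_pump from where it was at the start of the episode above 0.025 m).
It fails at once if The board holder is tipped more than 25 degrees (angle between holder's own z axis and vertical above 0.44 rad).
It also fails if it takes over 72 s, if anything falls off the work surface, if the arm or the gripper's body presses on something with over 40 N, if the wrist force passes 120 N, or if a joint passes its speed limit or range.

### The arm

A 6-joint arm with a two-finger parallel gripper is mounted at the origin on the work surface. World frame = base frame: x ahead of the robot, y to its left, z up, the work surface at z = 0. Lengths are in m, angles in degrees, forces in N, time in s.
With the tool pointing down it reaches from about 0.4 to 0.825 m from the base axis. Payload 7 kg.
Tool frame: the origin (TCP) lies on the centre line of the jaws, within the pads' length; the fingertips stand 22 mm ahead of it and the grasp point (between the pads) lies 3 mm ahead of it; z points along the fingers, y is the line along which they close (so a half turn about z gives the same grasp; the last joint's range is limited). The gripper opens to 88 mm and grips with 3 to 60 N. Pads are 19 mm wide; open, the fingers measure 130 mm over their backs; the gripper's body (78 mm by 193 mm) begins 47 mm behind the grasp point.
Start: joints at [87.267, 20.546, 0.682, 0, -70.136, -16.507], TCP at [0.222, 0.637, 0.249] pointing down, gripper open.
Joint ranges: [-176.03, 176.03], [-82.01, 121.73], [-58.28, 71.71], [-173.87, 95.51], [-174.79, -0.11], [-173.66, 173.66]. Speed limits (degrees/s): [136.94, 136.94, 172.46, 180, 180, 180].

### API

Orientations are given as [roll, pitch, yaw] about the fixed x, y, z axes, in that order (R = Rz(yaw) Ry(pitch) Rx(roll)).
In Python, from plant import get_state, cams, r gives the robot as it stands.
- The arm moves only by the tool apply_moves, never from a script. Its argument "targets" is a list of rows, each an object with "dp": the shift along the world's x, y, z in m, a list of three; "yaw": the turn about the world's z in degrees. In form: [{"dp": [x, y, z], "yaw": yaw}, ...]. A call has 1 to 20 rows; each row is the pose to reach, as a shift and turn from the pose commanded when the call began; what a row does not reach only later rows make up. A row lasts 1/12 s, in which the tool goes at most 41.7 mm and 7.16 degrees, less where a joint would pass 70% of its speed; a pose out of reach is approached as far as the arm can. A call with a gripper value outside its range is refused whole. "grip" is the gripper command: -1 is fully open, 1 is shut, values between are in proportion, set as the call begins (left out, the last holds). The fingers move at their own pace and stop on an object; "squeeze" is the grip in N (left out, the last holds). Time passes only in rows, so rows that repeat a pose let the fingers close. It gives the time, the measured TCP pose, the force, the opening and the grip force at its end, in the units of the state.
- get_state(): the state, without advancing time (a new reading comes with each control period).
- cams.capture(name): name is "side" or "top"; returns a dict with "image" (420x560x3 uint8, red, green, blue), "range_z" (420x560 float32, m along the optical axis (not along the pixel's ray), 0 where there is no reading), "fx", "fy", "cx", "cy" (pixels), "k1" (the pictures are not rectified: a ray, as slopes to the right and down, at radius r is drawn at 1 + k1 r^2 times it, then the intrinsics apply), "R" (3x3) and "t" (3): a world point X has camera coordinates R X + t. Camera axes: x right, y down, z forward; pixel columns grow to the right and rows downward; lengths in m; the calibration is good to about 2 mm. A picture is of the moment at which its call begins.
- r.close_job(): hands the job in; it is judged then, once.
The state is a dict: "time_s": time; "joints": joint angles; "qd": joint speeds; "joint_torque": joint torques, N m; "tcp_pos": TCP position; "eef_rot": TCP orientation; "contact_force": force on the tool from outside, world axes, zero at the start; "moment": the same for the moment, N m; "gripper_width": finger opening in m; "gripper_force": force on a finger pad.
Only numpy, scipy, OpenCV 4.12 (cv2) and the standard library are available. Lean on these libraries where they do the work, as an engineer would, in place of code of your own. Each camera call takes 0.05 s, during which the arm holds its last target. There are 200 camera calls.

## Working session

There is one attempt and no reset: what is moved stays moved. The work goes in short steps, Python scripts to look and compute and a tool call to move; the robot and the scene stay as the last step left them, time stands still between calls to the robot, and variables do not carry over. Pictures are saved under pics/ and viewed, at most 10 in all, crops included, and the job is handed in when it is done.

Besides the shell and the picture viewer there is one more tool, called after "Emit:" in YAML: its name, and indented under it one key for each argument. apply_moves: Moves the arm, as the interface text tells. Its arguments: {"type":"object","properties":{"targets":{"type":"array","items":{"type":"object","properties":{"dp":{"type":"array","items":{"type":"number"}},"yaw":{"type":"number"}}}},"grip":{"type":"number"},"squeeze":{"type":"number"}},"required":["targets"]}

```bash
mkdir -p pics; cat > h.py <<'E'
import numpy as np, cv2
def cloud(c):
    z=c["range_z"].astype(float); h,w=z.shape
    u,v=np.meshgrid(np.arange(w),np.arange(h))
    K=np.array([[c["fx"],0,c["cx"]],[0,c["fy"],c["cy"]],[0,0,1.]])
    # distorted = ray*(1+k1 r^2), r of undistorted ray
    p=np.stack([u,v],-1).reshape(-1,1,2).astype(float)
    n=cv2.undistortPointsIter(p,K,np.array([c["k1"],0,0,0.]),None,None,(3,40,1e-9)).reshape(h,w,2)
    X=np.dstack([n*z[...,None],z])
    P=(X-c["t"])@c["R"]
    P[z==0]=np.nan
    return P,n
def plane(c,n,u,v,zz):
    """world point on ray through pixel at height zz"""
    o=-c["R"].T@c["t"]; d=c["R"].T@np.append(n[int(v),int(u)],1)
    return o+d*(zz-o[2])/d[2]
E
python3 - <<'E'
from plant import get_state,cams,r
import cv2,pickle
print(get_state())
for n in("top","side"):
    c=cams.capture(n);pickle.dump(c,open(n+"0.pkl","wb"))
    cv2.imwrite(f"pics/{n}0.png",c["image"][...,::-1]); print(n,c["fx"],c["k1"],-c["R"].T@c["t"],c["R"])
E
```

```text
{'time_s': 0.0, 'joints': array([ 8.72651545e+01,  2.05913708e+01,  6.33563467e-01, -2.06115680e-02,
       -7.01356096e+01, -1.65054411e+01]), 'qd': array([-0.12937888, -0.03686309,  0.03420401, -0.01582318,  0.0502406 ,
       -0.00035271]), 'joint_torque': array([-3.15200650e-04, -5.82704079e+01,  2.93067098e+01,  6.99781626e+00,
        6.93427603e-03, -1.61124613e-04]), 'tcp_pos': array([0.22231959, 0.63685483, 0.24762024]), 'eef_rot': array([ 1.79904927e+02, -7.96529357e-03, -1.92472995e+01]), 'contact_force': array([ 1.02833205, -0.05318625, -0.42749982]), 'moment': array([-0.10755077,  0.06256073, -0.02127289]), 'gripper_force': 0.0, 'gripper_width': 0.08785319609374474}
top 395.62303241933887 -0.00801575525417749 [0.45016516 0.01247693 1.05801067] [[ 0.01647338 -0.999626    0.0218284 ]
 [-0.98086274 -0.02039238 -0.19362962]
 [ 0.19400234 -0.01822093 -0.98083184]]
side 438.9243981675099 -0.06475971912407863 [ 0.08924865 -0.69579481  0.86917197] [[ 0.7945461  -0.60710605  0.01089672]
 [-0.40074899 -0.53779088 -0.74174202]
 [ 0.45617622  0.58498137 -0.67059678]]
```

View pics/top0.png

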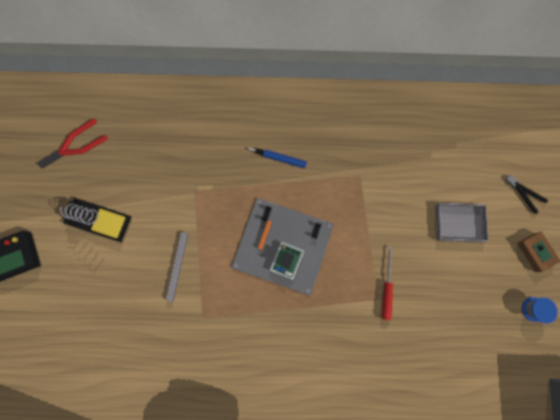

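View pics/side0.png

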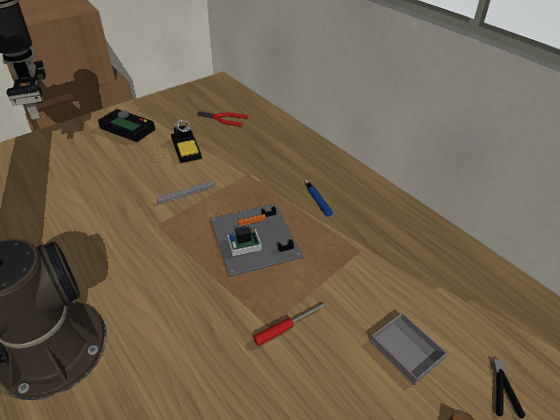

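The top view shows the jig around (283,246), the bar at (177,267), the fence at (264,234), the holder at (287,260), and the supports at (266,213) and (316,230). The side view agrees with this.

```bash
python3 - <<'E'
import pickle,cv2,numpy as np
from h import *
c=pickle.load(open("top0.pkl","rb"));P,n=cloud(c)
im=c["image"]
a=cv2.resize(im[190:310,155:345],None,fx=4.2,fy=4.2,interpolation=cv2.INTER_CUBIC)
cv2.imwrite("pics/crop0.png",a[...,::-1])
def reg(u0,u1,v0,v1,zlo,zhi,nm):
    m=np.zeros(P.shape[:2],bool);m[v0:v1,u0:u1]=1
    m&=(P[...,2]>zlo)&(P[...,2]<zhi)
    q=P[m]; 
    if len(q)<5: print(nm,len(q));return
    R=cv2.minAreaRect(q[:,:2].astype(np.float32)*1000)
    print(nm,len(q),"zmed",np.median(q[:,2]),"mean",q[:,:2].mean(0),R)
for b in((100,120),(200,340),(330,330)): print(P[b[1],b[0]])
reg(160,192,228,306,.009,.03,"bar")
reg(225,340,192,300,.004,.1,"jig")
reg(265,310,235,285,.050,.09,"sink")
reg(265,310,235,285,.022,.09,"holder")
reg(255,275,218,252,.018,.03,"fence")
reg(255,275,200,220,.022,.05,"sup+y")
reg(306,326,218,242,.022,.05,"sup-y")
print(c["fx"],c["k1"])
E
```

```text
[ 0.9024265   0.52698011 -0.00152686]
[0.31172654 0.20939763 0.0004269 ]
[ 0.34109012 -0.1226977   0.00080461]
bar 474 zmed 0.015631230388352187 mean [0.49660477 0.27780988] ((498.1276550292969, 278.3658752441406), (17.61859893798828, 179.3983917236328), 81.17701721191406)
jig 6449 zmed 0.00851118892110745 mean [0.55637821 0.00153473] ((559.8482055664062, 4.3873748779296875), (285.8485412597656, 311.4820251464844), 1.2259169816970825)
sink 140 zmed 0.06081276710708831 mean [ 0.51718864 -0.00830304] ((517.39453125, -8.380146026611328), (23.343338012695312, 36.03641891479492), 69.2638168334961)
holder 772 zmed 0.030615294037061147 mean [ 0.51680091 -0.0077158 ] ((525.1053466796875, 12.905136108398438), (108.99800109863281, 79.93540954589844), 69.6234130859375)
fence 129 zmed 0.024112210967478634 mean [0.58733894 0.05113281] ((586.0761108398438, 51.2811279296875), (24.799535751342773, 80.96332550048828), 83.85206604003906)
sup+y 42 zmed 0.02777475791251771 mean [0.64259868 0.04764269] ((641.734375, 47.96815490722656), (15.324825286865234, 38.45487594604492), 71.67743682861328)
sup-y 44 zmed 0.02808421447420644 mean [ 0.59888395 -0.08469829] ((598.6697998046875, -84.59526824951172), (15.70979118347168, 38.96160888671875), 72.41570281982422)
395.62303241933887 -0.00801575525417749
```

View pics/crop0.png

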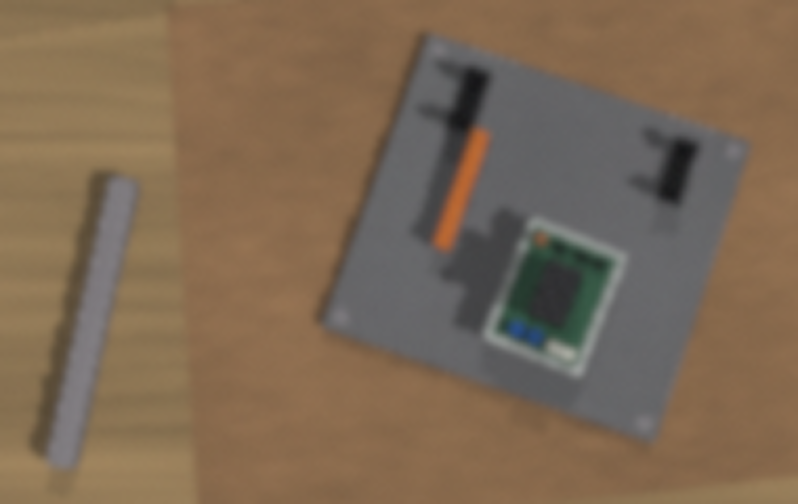

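The enlarged crop shows the plate corners at (427,35), (748,145), (652,440) and (320,320), the bar ends at (120,172) and (62,465), and the holder block at (533,217), (627,255), (578,375) and (486,337).

```bash
python3 - <<'E'
import pickle
from h import *
c=pickle.load(open("top0.pkl","rb"));P,n=cloud(c)
K=np.array([[c["fx"],0,c["cx"]],[0,c["fy"],c["cy"]],[0,0,1.]])
o=-c["R"].T@c["t"]
def W(u,v,z):
    x=cv2.undistortPoints(np.array([[[u/4.2+155-.38,v/4.2+190-.38]]]),K,np.array([c["k1"],0,0,0.]))[0,0]
    d=c["R"].T@np.append(x,1); return (o+d*(z-o[2])/d[2])
def quad(ps,z,nm):
    q=np.array([W(*p,z)[:2] for p in ps]);e=np.roll(q,-1,0)-q
    print(nm,q.mean(0).round(4),np.linalg.norm(e,axis=1).round(4),np.degrees(np.arctan2(e[:,1],e[:,0])).round(1))
quad([(427,35),(748,145),(652,440),(320,320)],.008,"jig")
quad([(533,217),(627,255),(578,375),(486,337)],.028,"holder")
quad([(107,174),(137,180),(77,468),(47,462)],.016,"bar")
# cloud, plate only
from scipy import ndimage as nd
z=P[...,2]
m=(z>.005)&(z<.012);m[:, :225]=0;m[:,345:]=0;m[:190]=0;m[305:]=0
m=nd.binary_opening(m,iterations=2);l,k=nd.label(m);m=l==1+np.argmax(nd.sum(m,l,range(1,k+1)))
print(m.sum(),cv2.minAreaRect((P[m][:,:2]*1000).astype(np.float32)))
m=(z>.012)&(z<.02);m[:, :160]=0;m[:,192:]=0;m[:228]=0;m[306:]=0
q=P[m][:,:2];print("bar pca",np.degrees(np.arctan2(*np.linalg.svd(q-q.mean(0))[2][0][::-1])),q.mean(0))
b=P[225:235,290:300,2];print("plate z",np.median(b),b.std())
E
```

```text
jig [0.5575 0.0039] [0.2184 0.1954 0.2194 0.1935] [-108.1  161.9   71.4  -18.4]
holder [ 0.5166 -0.0085] [0.0628 0.0793 0.0608 0.0791] [-111.   158.3   68.8  -20.2]
bar [0.498  0.2777] [0.0193 0.1786 0.0187 0.1787] [-100.2  172.    80.    -7.8]
2239 ((558.0465087890625, -24.26690673828125), (173.6539764404297, 184.1924591064453), 71.98628234863281)
bar pca 171.08690923286147 [0.49747725 0.27792463]
plate z 0.008087803388029578 0.0019406832348190036
```

Emit:
apply_moves:
  grip: 0.05
  squeeze: 40
  targets:
    - {"dp": [0.276,-0.359,0],"yaw": 10.7}
    - {"dp": [0.276,-0.359,0],"yaw": 10.7}
    - {"dp": [0.276,-0.359,0],"yaw": 10.7}
    - {"dp": [0.276,-0.359,0],"yaw": 10.7}
    - {"dp": [0.276,-0.359,0],"yaw": 10.7}
    - {"dp": [0.276,-0.359,0],"yaw": 10.7}
    - {"dp": [0.276,-0.359,0],"yaw": 10.7}
    - {"dp": [0.276,-0.359,0],"yaw": 10.7}
    - {"dp": [0.276,-0.359,0],"yaw": 10.7}
    - {"dp": [0.276,-0.359,0],"yaw": 10.7}
    - {"dp": [0.276,-0.359,0],"yaw": 10.7}
    - {"dp": [0.276,-0.359,0],"yaw": 10.7}
    - {"dp": [0.276,-0.359,0],"yaw": 10.7}
    - {"dp": [0.276,-0.359,0],"yaw": 10.7}
    - {"dp": [0.276,-0.359,-0.04],"yaw": 10.7}
    - {"dp": [0.276,-0.359,-0.08],"yaw": 10.7}
    - {"dp": [0.276,-0.359,-0.12],"yaw": 10.7}
    - {"dp": [0.276,-0.359,-0.15],"yaw": 10.7}
    - {"dp": [0.276,-0.359,-0.15],"yaw": 10.7}
    - {"dp": [0.276,-0.359,-0.15],"yaw": 10.7}

```text
time_s: 1.77
tcp_pos: [0.4974, 0.2787, 0.0977]
eef_rot: [179.8, 0.1, -8.4]
contact_force: [1.2, 0.7, 0.8]
gripper_width: 0.0418
gripper_force: 0.0
```

Emit:
apply_moves:
  targets:
    - {"dp": [0,0,-0.025],"yaw": 0}
    - {"dp": [0,0,-0.05],"yaw": 0}
    - {"dp": [0,0,-0.065],"yaw": 0}
    - {"dp": [0,0,-0.073],"yaw": 0}
    - {"dp": [0,0,-0.073],"yaw": 0}
    - {"dp": [0,0,-0.073],"yaw": 0}
    - {"dp": [0,0,-0.073],"yaw": 0}

```text
time_s: 2.35
tcp_pos: [0.4994, 0.2795, 0.0275]
eef_rot: [-179.9, -0.1, -8.5]
contact_force: [0.5, 0.6, 0.9]
gripper_width: 0.0418
gripper_force: 0.0
```

Emit:
apply_moves:
  grip: 1
  targets:
    - {"dp": [0,0,0],"yaw": 0}
    - {"dp": [0,0,0],"yaw": 0}
    - {"dp": [0,0,0],"yaw": 0}
    - {"dp": [0,0,0],"yaw": 0}
    - {"dp": [0,0,0],"yaw": 0}
    - {"dp": [0,0,0],"yaw": 0}
    - {"dp": [0,0,0],"yaw": 0}
    - {"dp": [0,0,0],"yaw": 0}
    - {"dp": [0,0,0],"yaw": 0}
    - {"dp": [0,0,0],"yaw": 0}

```text
time_s: 3.18
tcp_pos: [0.4986, 0.2785, 0.0259]
eef_rot: [-180.0, -0.0, -8.5]
contact_force: [-1.4, -0.4, 5.4]
gripper_width: 0.0155
gripper_force: 40.0
```

Emit:
apply_moves:
  targets:
    - {"dp": [0,0,0.04],"yaw": 0}
    - {"dp": [0,0,0.08],"yaw": 0}
    - {"dp": [0,0,0.124],"yaw": 0}
    - {"dp": [0,-0.02,0.124],"yaw": -5}
    - {"dp": [0.122,-0.295,0.124],"yaw": -99.8}
    - {"dp": [0.122,-0.295,0.124],"yaw": -99.8}
    - {"dp": [0.122,-0.295,0.124],"yaw": -99.8}
    - {"dp": [0.122,-0.295,0.124],"yaw": -99.8}
    - {"dp": [0.122,-0.295,0.124],"yaw": -99.8}
    - {"dp": [0.122,-0.295,0.124],"yaw": -99.8}
    - {"dp": [0.122,-0.295,0.124],"yaw": -99.8}
    - {"dp": [0.122,-0.295,0.124],"yaw": -99.8}
    - {"dp": [0.122,-0.295,0.124],"yaw": -99.8}
    - {"dp": [0.122,-0.295,0.124],"yaw": -99.8}
    - {"dp": [0.122,-0.295,0.124],"yaw": -99.8}
    - {"dp": [0.122,-0.295,0.124],"yaw": -99.8}
    - {"dp": [0.122,-0.295,0.124],"yaw": -99.8}
    - {"dp": [0.122,-0.295,0.124],"yaw": -99.8}
    - {"dp": [0.122,-0.295,0.124],"yaw": -99.8}
    - {"dp": [0.122,-0.295,0.124],"yaw": -99.8}

```text
time_s: 4.85
tcp_pos: [0.6199, -0.0168, 0.1487]
eef_rot: [179.9, -0.0, -108.3]
contact_force: [0.5, 0.1, -3.2]
gripper_width: 0.0154
gripper_force: 40.0
```

Emit:
apply_moves:
  targets:
    - {"dp": [0,0,0],"yaw": 0}
    - {"dp": [0,0,0],"yaw": 0}
    - {"dp": [0,0,-0.03],"yaw": 0}
    - {"dp": [0,0,-0.05],"yaw": 0}
    - {"dp": [0,0,-0.05],"yaw": 0}
    - {"dp": [0,0,-0.05],"yaw": 0}
    - {"dp": [0,0,-0.05],"yaw": 0}

```text
time_s: 5.43
tcp_pos: [0.6213, -0.0167, 0.1007]
eef_rot: [-179.9, 0.0, -108.3]
contact_force: [-0.3, 0.0, -1.9]
gripper_width: 0.0155
gripper_force: 40.0
```

```bash
python3 - <<'E'
from plant import get_state,cams
import cv2,pickle
from h import *
for nm in("top","side"):
    c=cams.capture(nm);pickle.dump(c,open(nm+"1.pkl","wb"))
t,s=pickle.load(open("top1.pkl","rb")),c
a=cv2.resize(t["image"][190:310,225:345],None,fx=4,fy=4,interpolation=cv2.INTER_CUBIC)[:480,:400]
b=cv2.resize(s["image"][190:290,200:310],None,fx=3.6,fy=4.8,interpolation=cv2.INTER_CUBIC)
cv2.imwrite("pics/bar1.png",np.hstack([a,b])[...,::-1])
P,n=cloud(t);z=P[...,2]
m=(z>.07)&(z<.105);m[:,:225]=0;m[:,345:]=0;m[:190]=0;m[305:]=0
q=P[m];print(len(q),q[:,:2].min(0),q[:,:2].max(0))
print(get_state()["tcp_pos"],get_state()["joints"])
E
```

```text
145 [ 0.58828905 -0.10203784] [0.63085461 0.02986179]
[ 0.62154157 -0.01654964  0.10120759] [ 1.64565723e+01  2.28519409e+01 -1.68288892e+01  3.08652747e-02
 -5.01741931e+01 -3.47863628e+01]
```

View pics/bar1.png

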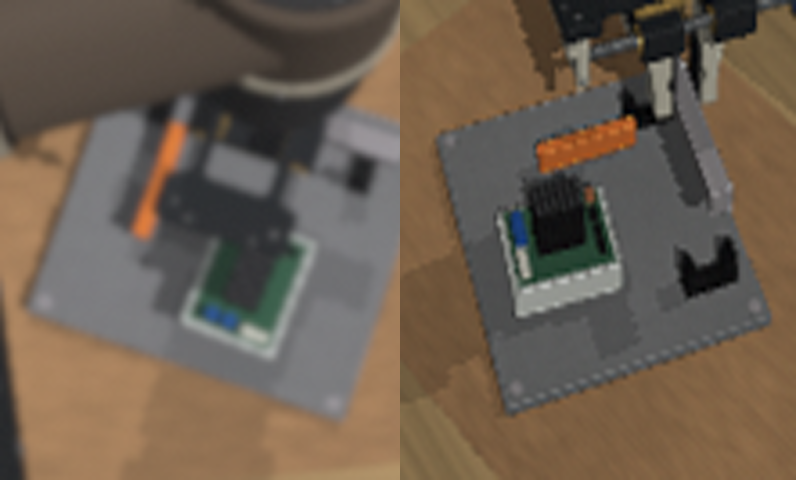

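The picture shows the bar held level above the plate, in line with the two supports. The slotted −y support is at (708,265) in the right panel.

Emit:
apply_moves:
  targets:
    - {"dp": [0,0,-0.015],"yaw": 0}
    - {"dp": [0,0,-0.03],"yaw": 0}
    - {"dp": [0,0,-0.04],"yaw": 0}
    - {"dp": [0,0,-0.048],"yaw": 0}
    - {"dp": [0,0,-0.055],"yaw": 0}
    - {"dp": [0,0,-0.06],"yaw": 0}
    - {"dp": [0,0,-0.06],"yaw": 0}
    - {"dp": [0,0,-0.06],"yaw": 0}
    - {"dp": [0,0,-0.06],"yaw": 0}

```text
time_s: 6.28
tcp_pos: [0.6204, -0.0167, 0.0398]
eef_rot: [180.0, -0.0, -108.3]
contact_force: [-1.5, 0.6, -1.4]
gripper_width: 0.0155
gripper_force: 40.0
```

Emit:
apply_moves:
  targets:
    - {"dp": [0,0,-0.001],"yaw": 0}
    - {"dp": [0,0,-0.002],"yaw": 0}
    - {"dp": [0,0,-0.002],"yaw": 0}
    - {"dp": [0,0,-0.002],"yaw": 0}

```text
time_s: 6.62
tcp_pos: [0.6205, -0.0165, 0.0382]
eef_rot: [-180.0, 0.0, -108.3]
contact_force: [-4.1, 2.2, 5.5]
gripper_width: 0.0156
gripper_force: 40.0
```

Emit:
apply_moves:
  grip: 0.2
  targets:
    - {"dp": [0,0,0],"yaw": 0}
    - {"dp": [0,0,0],"yaw": 0}
    - {"dp": [0,0,0],"yaw": 0}
    - {"dp": [0,0,0],"yaw": 0}
    - {"dp": [0,0,0],"yaw": 0}
    - {"dp": [0,0,0],"yaw": 0}

```text
time_s: 7.12
tcp_pos: [0.6206, -0.0168, 0.0375]
eef_rot: [-180.0, 0.0, -108.3]
contact_force: [1.1, -0.2, 0.3]
gripper_width: 0.0349
gripper_force: 0.0
```

Emit:
apply_moves:
  targets:
    - {"dp": [0,0,0.02],"yaw": 0}
    - {"dp": [0,0,0.05],"yaw": 0}
    - {"dp": [0,0,0.09],"yaw": 0}
    - {"dp": [0,0,0.13],"yaw": 0}
    - {"dp": [-0.1,0.2,0.15],"yaw": 88}
    - {"dp": [-0.1,0.2,0.15],"yaw": 88}
    - {"dp": [-0.1,0.2,0.15],"yaw": 88}
    - {"dp": [-0.1,0.2,0.15],"yaw": 88}
    - {"dp": [-0.1,0.2,0.15],"yaw": 88}
    - {"dp": [-0.1,0.2,0.15],"yaw": 88}
    - {"dp": [-0.1,0.2,0.15],"yaw": 88}
    - {"dp": [-0.1,0.2,0.15],"yaw": 88}
    - {"dp": [-0.1,0.2,0.15],"yaw": 88}
    - {"dp": [-0.1,0.2,0.15],"yaw": 88}
    - {"dp": [-0.1,0.2,0.15],"yaw": 88}
    - {"dp": [-0.1,0.2,0.15],"yaw": 88}
    - {"dp": [-0.1,0.2,0.15],"yaw": 88}
    - {"dp": [-0.1,0.2,0.15],"yaw": 88}
    - {"dp": [-0.1,0.2,0.15],"yaw": 88}
    - {"dp": [-0.1,0.2,0.15],"yaw": 88}

```text
time_s: 8.78
tcp_pos: [0.5204, 0.1833, 0.1876]
eef_rot: [-180.0, -0.0, -20.4]
contact_force: [-0.2, -0.0, -0.5]
gripper_width: 0.035
gripper_force: 0.0
```

```bash
python3 - <<'E'
from plant import get_state,cams
import cv2,pickle
from h import *
for nm in("top","side"):
    c=cams.capture(nm);pickle.dump(c,open(nm+"2.pkl","wb"))
t,s=pickle.load(open("top2.pkl","rb")),c
a=cv2.resize(t["image"][190:300,228:338],None,fx=3.6,fy=5,interpolation=cv2.INTER_CUBIC)
a=cv2.resize(t["image"][190:300,228:338],(440,440),interpolation=cv2.INTER_CUBIC)
b=cv2.resize(s["image"][190:290,205:295],(360,440),interpolation=cv2.INTER_CUBIC)
cv2.imwrite("pics/bar2.png",np.hstack([a,b])[...,::-1])
P,n=cloud(t);z=P[...,2]
def reg(u0,u1,v0,v1,zlo,zhi,nm):
    m=np.zeros(z.shape,bool);m[v0:v1,u0:u1]=1
    m&=(z>zlo)&(z<zhi);q=P[m]
    print(nm,len(q),np.median(q[:,2]),cv2.minAreaRect(q[:,:2].astype(np.float32)*1000))
reg(265,310,235,285,.050,.09,"sink")
reg(265,310,235,285,.024,.045,"board")
reg(248,340,195,240,.024,.034,"bar")
print(get_state()["tcp_pos"])
E
```

```text
sink 140 0.061088810094941194 ((517.4691772460938, -8.395122528076172), (23.279205322265625, 36.18775939941406), 69.0209732055664)
board 625 0.02979727365061576 ((525.4425659179688, 12.895156860351562), (109.17046356201172, 79.5719985961914), 69.438232421875)
bar 530 0.02766232317545618 ((620.4696044921875, -15.874992370605469), (90.04563903808594, 168.9285888671875), 4.206145286560059)
[0.52042609 0.18323453 0.18755263]
```

View pics/bar2.png

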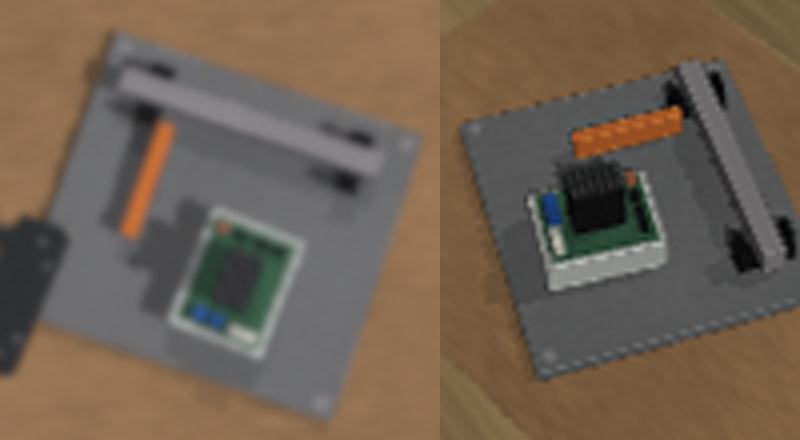

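The bar lies in both slots (top crop (122,80)–(378,160)), with its top at 27.7 mm and its centre at the slots point. Next I grip the heat sink.

Emit:
apply_moves:
  grip: 0.0
  targets:
    - {"dp": [-0.0025,-0.1915,-0.04],"yaw": -0.5}
    - {"dp": [-0.0025,-0.1915,-0.04],"yaw": -0.5}
    - {"dp": [-0.0025,-0.1915,-0.04],"yaw": -0.5}
    - {"dp": [-0.0025,-0.1915,-0.04],"yaw": -0.5}
    - {"dp": [-0.0025,-0.1915,-0.04],"yaw": -0.5}
    - {"dp": [-0.0025,-0.1915,-0.04],"yaw": -0.5}
    - {"dp": [-0.0025,-0.1915,-0.04],"yaw": -0.5}
    - {"dp": [-0.0025,-0.1915,-0.04],"yaw": -0.5}
    - {"dp": [-0.0025,-0.1915,-0.06],"yaw": -0.5}
    - {"dp": [-0.0025,-0.1915,-0.09],"yaw": -0.5}
    - {"dp": [-0.0025,-0.1915,-0.11],"yaw": -0.5}
    - {"dp": [-0.0025,-0.1915,-0.125],"yaw": -0.5}
    - {"dp": [-0.0025,-0.1915,-0.131],"yaw": -0.5}
    - {"dp": [-0.0025,-0.1915,-0.131],"yaw": -0.5}
    - {"dp": [-0.0025,-0.1915,-0.131],"yaw": -0.5}
    - {"dp": [-0.0025,-0.1915,-0.131],"yaw": -0.5}

```text
time_s: 10.22
tcp_pos: [0.5189, -0.0075, 0.0577]
eef_rot: [-179.9, -0.1, -20.8]
contact_force: [-0.9, 0.3, -0.2]
gripper_width: 0.0438
gripper_force: 0.0
```

Emit:
apply_moves:
  grip: 1
  squeeze: 40
  targets:
    - {"dp": [0,0,0],"yaw": 0}
    - {"dp": [0,0,0],"yaw": 0}
    - {"dp": [0,0,0],"yaw": 0}
    - {"dp": [0,0,0],"yaw": 0}
    - {"dp": [0,0,0],"yaw": 0}
    - {"dp": [0,0,0],"yaw": 0}
    - {"dp": [0,0,0],"yaw": 0}
    - {"dp": [0,0,0],"yaw": 0}
    - {"dp": [0,0,0],"yaw": 0}
    - {"dp": [0,0,0],"yaw": 0}

```text
time_s: 11.05
tcp_pos: [0.5181, -0.0083, 0.0571]
eef_rot: [-180.0, -0.0, -20.8]
contact_force: [-1.1, 0.3, 5.6]
gripper_width: 0.0236
gripper_force: 40.0
```

Emit:
apply_moves:
  targets:
    - {"dp": [0.006,0.002,0],"yaw": 0.4}
    - {"dp": [0.014,0.005,0],"yaw": 0.8}
    - {"dp": [0.022,0.008,0],"yaw": 1.2}
    - {"dp": [0.03,0.0105,0],"yaw": 1.6}
    - {"dp": [0.038,0.0135,0],"yaw": 2.0}
    - {"dp": [0.046,0.016,0],"yaw": 2.5}
    - {"dp": [0.052,0.018,0],"yaw": 2.5}
    - {"dp": [0.057,0.02,0],"yaw": 2.5}
    - {"dp": [0.057,0.02,0],"yaw": 2.5}
    - {"dp": [0.057,0.02,0],"yaw": 2.5}
    - {"dp": [0.057,0.02,0],"yaw": 2.5}

```text
time_s: 11.97
tcp_pos: [0.5726, 0.0103, 0.057]
eef_rot: [179.8, 0.2, -18.4]
contact_force: [-8.7, -3.9, 13.5]
gripper_width: 0.0241
gripper_force: 40.0
```

Emit:
apply_moves:
  targets:
    - {"dp": [0,0,0.001],"yaw": 0}
    - {"dp": [0,0,0.001],"yaw": 0}
    - {"dp": [0.0005,0.002,0.001],"yaw": 0}
    - {"dp": [0.001,0.004,0.001],"yaw": 0}
    - {"dp": [0.0015,0.0055,0.001],"yaw": 0}
    - {"dp": [0.0015,0.0055,0.001],"yaw": 0}
    - {"dp": [0.0015,0.0055,0.001],"yaw": 0}
    - {"dp": [0.0015,0.0055,0.001],"yaw": 0}

```text
time_s: 12.63
tcp_pos: [0.5757, 0.0156, 0.0572]
eef_rot: [179.8, 0.1, -18.3]
contact_force: [-0.2, -11.1, -0.3]
gripper_width: 0.0236
gripper_force: 40.0
```

Emit:
apply_moves:
  targets:
    - {"dp": [0.002,-0.0005,0],"yaw": 0}
    - {"dp": [0.004,-0.0012,0],"yaw": 0}
    - {"dp": [0.006,-0.0018,0],"yaw": 0}
    - {"dp": [0.0075,-0.0024,0],"yaw": 0}
    - {"dp": [0.0075,-0.0024,0],"yaw": 0}
    - {"dp": [0.0075,-0.0024,0],"yaw": 0}
    - {"dp": [0.0075,-0.0024,0],"yaw": 0}

```text
time_s: 13.22
tcp_pos: [0.5807, 0.0138, 0.0571]
eef_rot: [179.8, 0.3, -18.3]
contact_force: [-10.0, -2.8, 8.5]
gripper_width: 0.0236
gripper_force: 40.0
```

Emit:
apply_moves:
  targets:
    - {"dp": [0.001,-0.0003,0],"yaw": 0}
    - {"dp": [0.002,-0.0006,0],"yaw": 0}
    - {"dp": [0.003,-0.0009,0],"yaw": 0}
    - {"dp": [0.003,-0.0009,0],"yaw": 0}
    - {"dp": [0.003,-0.0009,0],"yaw": 0}
    - {"dp": [0.003,-0.0009,0],"yaw": 0}
    - {"dp": [0.003,-0.0009,0],"yaw": 0}
    - {"dp": [0.003,-0.0009,0],"yaw": 0}

```text
time_s: 13.88
tcp_pos: [0.5828, 0.0132, 0.0571]
eef_rot: [179.8, 0.4, -18.4]
contact_force: [-14.8, -0.0, 11.1]
gripper_width: 0.0238
gripper_force: 40.0
```

```bash
cat > st.py <<'E'
from plant import get_state
import numpy as np
def st():
    s=get_state();a=np.radians(-18.3);R=np.array([[np.cos(a),np.sin(a)],[-np.sin(a),np.cos(a)]])
    print("jig pos mm",(1000*R@(s["tcp_pos"][:2]-[.5588,.0039])).round(1),"F jig",(R@s["contact_force"][:2]).round(1),s["contact_force"][2].round(1),"rot",s["eef_rot"].round(2),"M",s["moment"].round(2),s["time_s"])
E
python3 -c "from st import *;st()"
```

```text
jig pos mm [19.9 16.3] F jig [-14.1  -4.7] 11.1 rot [179.76   0.38 -18.35] M [-0.21  5.29  0.25] 13.8833
```

Emit:
apply_moves:
  targets:
    - {"dp": [0.001,-0.0003,0],"yaw": 0}
    - {"dp": [0.002,-0.0006,0],"yaw": 0}
    - {"dp": [0.003,-0.0009,0],"yaw": 0}
    - {"dp": [0.003,-0.0009,0],"yaw": 0}
    - {"dp": [0.003,-0.0009,0],"yaw": 0}
    - {"dp": [0.003,-0.0009,0],"yaw": 0}
    - {"dp": [0.003,-0.0009,0],"yaw": 0}
    - {"dp": [0.003,-0.0009,0],"yaw": 0}

```text
time_s: 14.55
tcp_pos: [0.583, 0.013, 0.0572]
eef_rot: [179.7, 0.6, -18.4]
contact_force: [-27.9, 8.0, 22.1]
gripper_width: 0.0237
gripper_force: 40.0
```

```bash
python3 -c "from st import *;st()"
```

```text
jig pos mm [20.1 16.2] F jig [-29.   -1.1] 22.1 rot [179.71   0.64 -18.38] M [3.01 9.74 0.2 ] 14.55
```

Emit:
apply_moves:
  targets:
    - {"dp": [-0.002,0.0006,0.0005],"yaw": 0}
    - {"dp": [-0.002,0.0006,0.001],"yaw": 0}
    - {"dp": [-0.0015,0.002,0.001],"yaw": 0}
    - {"dp": [-0.001,0.0035,0.001],"yaw": 0}
    - {"dp": [-0.001,0.0035,0.001],"yaw": 0}
    - {"dp": [-0.001,0.0035,0.001],"yaw": 0}
    - {"dp": [-0.001,0.0035,0.001],"yaw": 0}
    - {"dp": [-0.001,0.0035,0.001],"yaw": 0}
    - {"dp": [-0.001,0.0035,0.001],"yaw": 0}

```text
time_s: 15.3
tcp_pos: [0.583, 0.0134, 0.0573]
eef_rot: [179.5, 0.6, -18.4]
contact_force: [-14.6, -11.1, 9.8]
gripper_width: 0.0237
gripper_force: 40.0
```

```bash
python3 -c "from st import *;st()"
```

```text
jig pos mm [20.  16.6] F jig [-10.4 -15.1] 9.8 rot [179.52   0.56 -18.39] M [-4.15  5.45  0.34] 15.3
```

Emit:
apply_moves:
  targets:
    - {"dp": [0.001,-0.0003,0.0003],"yaw": 0}
    - {"dp": [0.0015,-0.0001,0.0003],"yaw": 0}
    - {"dp": [0.0015,-0.0001,0.0003],"yaw": 0}
    - {"dp": [0.0015,-0.0001,0.0003],"yaw": 0}
    - {"dp": [0.0015,-0.0001,0.0003],"yaw": 0}
    - {"dp": [0.0015,-0.0001,0.0003],"yaw": 0}
    - {"dp": [0.0015,-0.0001,0.0003],"yaw": 0}
    - {"dp": [0.0015,-0.0001,0.0003],"yaw": 0}

```text
time_s: 15.97
tcp_pos: [0.5831, 0.0133, 0.0573]
eef_rot: [179.5, 0.7, -18.4]
contact_force: [-20.6, -8.0, 12.8]
gripper_width: 0.0239
gripper_force: 40.0
```

```bash
python3 - <<'E'
from st import *;st()
from plant import cams
import cv2,pickle
from h import *
for nm in("top","side"):
    c=cams.capture(nm);pickle.dump(c,open(nm+"3.pkl","wb"))
t,s=pickle.load(open("top3.pkl","rb")),c
a=cv2.resize(t["image"][190:290,238:338],(400,400),interpolation=cv2.INTER_CUBIC)
b=cv2.resize(s["image"][190:290,205:305],(400,400),interpolation=cv2.INTER_CUBIC)
cv2.imwrite("pics/end.png",np.hstack([a,b])[...,::-1])
E
```

```text
jig pos mm [20.1 16.6] F jig [-17.  -14.1] 12.8 rot [179.48   0.69 -18.41] M [-3.29  7.07  0.32] 15.9667
```

View pics/end.png

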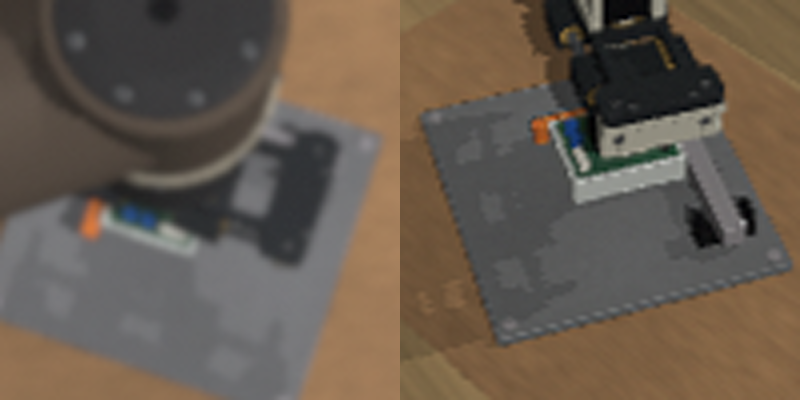

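The picture shows the holder flat against the fence (left crop, (92,220)) and against the bar, which is still in its slots (right crop, (740,230)). The readings are about 17 N against the bar and 14 N against the fence, so I'm handing it in.

```bash
python3 -c "
from plant import r
print(r.close_job())"
```

```text
the job is handed in; nothing more can be done
None
```

The job is handed in; no verdict came back. The bar is seated in both slots and let go of, and the fingers still hold the holder in the corner, pressed at about 17 N towards the bar and 14 N towards the fence (wrist readings, which include some plate friction).

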